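Restock a two-lane gravity rack with screw tins and tape

ROBOT

A 6-joint arm with a two-finger parallel gripper is mounted at the origin on a cart in front of the work surface, level with it; the furniture and walls round the work are solid. World frame = base frame: x ahead of the robot, y to its left, z up, the work surface at z = 0. Lengths are in m, angles in rad, forces in N, time in s.
With the tool pointing down it reaches from about 0.35 to 0.975 m from the base axis. Payload 7.1 kg.
Tool frame: the origin (TCP) lies between the finger pads; the fingertips stand 17 mm ahead of it and the grasp point (between the pads) lies 2 mm behind it (r.nose_length is the z of the fingertips in the tool frame, in m); z points along the fingers, y is the line along which they close (so a half turn about z gives the same grasp; the last joint's range is limited). The gripper opens to 88 mm and grips with 3 to 60 N. Pads are 20 mm wide; open, the fingers measure 115 mm over their backs; the gripper's body (75 mm by 178 mm) begins 61 mm behind the grasp point.
Start: joints at [1.227, 0.423, 1.63, -0, 1.089, -0.019], TCP at [0.199, 0.592, 0.24] pointing down, gripper open.
Joint ranges: [-3, 3], [-0.9, 2.11], [0.09, 2.58], [-1.31, 4.45], [0.11, 2.69], [-2.54, 2.54]. Speed limits (rad/s): [2.39, 2.39, 3.01, 3.14, 3.14, 3.14].

INTERFACE

Orientations are given as a rotation vector (axis times angle).
In Python, from cell import r gives the robot as it stands.
- The arm moves only by the tool apply_moves, never from a script. Its argument "increments" is a list of rows, each an object with "dp": the shift along the tool's x, y, z in mm, a list of three; "spin": the turn about the tool's z in rad; "grip": the closure in counts, from 0 (fully open) to 255 (shut). In form: [{"dp": [tx, ty, tz], "spin": spin, "grip": grip}, ...]. A call has 1 to 20 rows; each row is the pose to reach, as a shift and turn from the pose commanded when the call began, along the tool's axes at that moment; what a row does not reach only later rows make up. A row lasts 1/10 s, in which the tool goes at most 50 mm and 8.59 degrees, less where a joint would pass 70% of its speed; a pose out of reach is approached as far as the arm can. A call with a gripper value outside its range is refused whole. The fingers move at their own pace and stop on an object; "force" is the grip in N (left out, the last holds). Time passes only in rows, so rows that repeat a pose let the fingers close. It gives the time, the measured TCP pose, the force, the opening and the grip force at its end, in the units of the state.
- r.observe(): the state, without advancing time (a new reading comes with each control period).
- r.get_image(name): name is "scene" or "side" or "wrist"; returns (picture, depth): 400x640x3 uint8, red, green, blue; 400x640 float32, m along the optical axis (not along the pixel's ray), 0 where there is no reading.
- r.get_calibration(name): a dict with "fx", "fy", "cx", "cy" (pixels), "pose" (4x4, takes a point from camera to world coordinates); the wrist camera has in their place "tool_from_camera" (4x4, takes a point from camera to tool coordinates, whose origin is the TCP and whose axes are the flange's). Camera axes: x right, y down, z forward; pixel columns grow to the right and rows downward; lengths in m; the calibration is good to about 2 mm. The wrist camera is an equidistant fisheye: a pixel r from the principal point sees the ray r / f radians off the axis. A picture is of the moment at which its call begins: read the wrist's pose just before it. get_calibration takes no time and is no camera call.
- r.finish_job(): hands the job in; it is judged then, once.
The state is a dict: "t": time; "qpos": joint angles; "joint_vel": joint speeds; "joint_torque": joint torques, N m; "eef_pos": TCP position; "tool_rot": TCP orientation; "force": force on the tool from outside, world axes, zero at the start; "ft_torque": the same for the moment, N m; "finger_gap": finger opening in m; "grasp_force": force on a finger pad.
Only numpy, scipy, OpenCV 4.12 (cv2) and the standard library are available. Lean on these libraries where they do the work, as an engineer would, in place of code of your own. Each camera call takes 0.05 s, during which the arm holds its last target. There are 200 camera calls.

TASK

Restock the sloped two-lane supply rack from its raised rear end: lay the flat metal tin from the bench in the wider (tin) lane and the roll of tape in the narrower (tape) lane, and push each past the lane's spring plunger so that it slides down and comes to rest against the older one waiting at the stop, with the plunger sprung out again behind it. The older tin and roll stay in front, everything lies flat on its lane floor. Leave the glass vial and the dropper bottle where they stand, and handle the rack gently.

Things in the scene. Friction and masses are not known exactly. Their poses are not given: they have to be found in the camera images.
- tin_chute: tin lane: a chute 55 mm wide inside, floor falling at 22 deg to its stop. Frame on the floor, midway between the walls, at the stop's face: x uphill along the floor, y left when looking uphill, z up square to the floor. Stop 18 mm high. For x = 45 to 120 mm the 2 mm walls are 24 mm high; a clear hood roofs x = 45 to 110 (underside 24, top 28.5 mm above the floor)
- tin_load (a point): point on the floor of the tin lane in the middle of its open loading end, at x = 155 mm of the lane. Loading end: x = 120 to 202 mm, open above, side walls and end lip (x = 202 to 205) only 7 mm high. The floor is slick (friction about 0.2): a tin let go there lies down flat on the slope, slides to the plunger by itself and waits on it
- tin_plunger (a joint): spring plunger in the left (+y) wall of the tin lane, at x = 114 mm, 14 mm above the floor: round nose 8 mm across, 7 mm into the lane. 0 = out; yields 3 to 4 mm. The tin waits on it, centre near x = 127. A push of 3 to 6 N downhill on its rear rim takes it past; with its centre about 10 mm beyond the nose (x < 104) it runs on alone and the nose springs out. Its body sticks out 17 mm outside the wall
- tape_chute: tape lane: a chute 50 mm wide inside, floor falling at 22 deg to its stop. Frame on the floor, midway between the walls, at the stop's face: x uphill along the floor, y left when looking uphill, z up square to the floor. Stop 18 mm high. For x = 45 to 120 mm the 2 mm walls are 29 mm high; a clear hood roofs x = 45 to 110 (underside 29, top 33.5 mm above the floor)
- tape_load (a point): point on the floor of the tape lane in the middle of its open loading end, at x = 155 mm of the lane. Loading end: x = 120 to 202 mm, open above, side walls and end lip (x = 202 to 205) only 7 mm high. The floor is slick (friction about 0.2): a roll let go there lies down flat on the slope, slides to the plunger by itself and waits on it
- tape_plunger (a joint): spring plunger in the left (+y) wall of the tape lane, at x = 114 mm, 14 mm above the floor: round nose 8 mm across, 7 mm into the lane. 0 = out; yields 3 to 4 mm. The roll waits on it, centre near x = 126. A push of 3 to 6 N downhill on its rear rim takes it past; with its centre about 10 mm beyond the nose (x < 104) it runs on alone and the nose springs out. Its body sticks out 17 mm outside the wall
- new_tin_center (a point): centre, half-way up, of the flat round metal tin lying on the bench, 52 mm diameter, 20 mm high, lid (fixed) up, the lid's rim from 8 mm up to the top; z up along its axis. About 60 g (varies). Belongs in the tin lane
- new_tape_center (a point): centre, half-way up, of the roll of white tape lying flat on the bench, 47 mm diameter, 25 mm high; z up along its axis. About 24 g (varies). Belongs in the tape lane
- old_tin_center (a point): centre of the older tin (same shape as the new one), flat in the tin lane against its stop, its centre at x = 26 mm of that lane; stays in front. The new one behind it ends with its centre at x = 77 mm
- old_tape_center (a point): centre of the older roll (same shape as the new one), flat in the tape lane against its stop, its centre at x = 23 mm of that lane; stays in front. The new one behind it ends with its centre at x = 69 mm
- vial_center (a point): centre, half-way up, of a glass vial standing on the bench, 24 mm diameter, 53 mm high: not part of the job, leave it
- dropper_center (a point): centre, half-way up, of a dropper bottle standing on the bench, 34 mm diameter, 83 mm high: leave it
- rack_base: base plate under both lanes, 214 x 176 x 6 mm, fixed to the bench; origin on its underside, midway between the lanes; x uphill along the lanes, y left. The lanes stand on it side by side, 84 mm from centre line to centre line; which is left and which is right varies
Things that resemble listed ones, but are neither listed nor needed, are in the scene too. Leave any blue look-alike of the part that bears new_tin_center alone.

How it is judged:
At the end, for the whole second after the job is handed in: Each lane holds its old and new item, flat on the floor (0.12 rad; height within 4 mm, sideways 6 mm), at rest: old one at the stop, new one right behind it (centres at 26 and 77 mm for tins, 23 and 69 mm for rolls, each within 6 mm along the lane); both plungers sprung out (under 1.5 mm) (x of new_tin_center in the frame of tin_chute between 0.0715 and 0.0835 m and y of new_tin_center in the frame of tin_chute between -0.006 and 0.006 m and z of new_tin_center in the frame of tin_chute between 0.006 and 0.014 m and angle between the z axis of each of new_tin_center, old_tin_center and the z axis of tin_chute, either way round below 0.12 rad and x of old_tin_center in the frame of tin_chute between 0.02 and 0.032 m and y of old_tin_center in the frame of tin_chute between -0.006 and 0.006 m and z of old_tin_center in the frame of tin_chute between 0.006 and 0.014 m and value of joint each of tin_plunger, tape_plunger below 0.0015 m and x of new_tape_center in the frame of tape_chute between 0.063 and 0.075 m and y of new_tape_center in the frame of tape_chute between -0.006 and 0.006 m and z of new_tape_center in the frame of tape_chute between 0.0085 and 0.0165 m and angle between the z axis of each of new_tape_center, old_tape_center and the z axis of tape_chute, either way round below 0.12 rad and x of old_tape_center in the frame of tape_chute between 0.017 and 0.029 m and y of old_tape_center in the frame of tape_chute between -0.006 and 0.006 m and z of old_tape_center in the frame of tape_chute between 0.0085 and 0.0165 m); the robot touches nothing.
It fails at once if the glass vial is moved more than 25 mm (distance of vial_center from where it was at the start of the episode above 0.025 m).
It fails at once if the dropper bottle is moved more than 25 mm (distance of dropper_center from where it was at the start of the episode above 0.025 m).
It fails at once if the robot strikes or presses on the rack with more than 25 N (contact force between any of the arm, the fingers and tin_chute above 25 N or contact force between any of the arm, the fingers and tape_chute above 25 N or contact force between any of the arm, the fingers and rack_base above 25 N).
It also fails if it takes over 70 s, if anything falls off the work surface, if the arm or the gripper's body presses on something with over 40 N, if the wrist force passes 120 N, or if a joint passes its speed limit or range.

## Working session

There is one attempt and no reset: what is moved stays moved. The work goes in short steps, Python scripts to look and compute and a tool call to move; the robot and the scene stay as the last step left them, time stands still between calls to the robot, and variables do not carry over. Pictures are saved under pics/ and viewed, at most 10 in all, crops included, and the job is handed in when it is done.

Besides the shell and the picture viewer there is one more tool, called after "Call:" by a JSON object that holds its "op" and its "data". apply_moves: Moves the arm, as the interface text tells. Its arguments: {"type":"object","properties":{"increments":{"type":"array","items":{"type":"object","properties":{"dp":{"type":"array","items":{"type":"number"}},"spin":{"type":"number"},"grip":{"type":"number"}}}},"force":{"type":"number"}},"required":["increments"]}

```bash
ls; mkdir -p pics; cat > h.py <<'E'
import numpy as np, cv2
from cell import r
from scipy.spatial.transform import Rotation as R
def world(name,dep,cal):
    v,u=np.mgrid[0:400,0:640]
    P=np.stack([(u-cal['cx'])/cal['fx']*dep,(v-cal['cy'])/cal['fy']*dep,dep],-1)
    T=np.array(cal['pose']); return P@T[:3,:3].T+T[:3,3]
E
python3 - <<'E'
from h import *
for n in ['scene','side']:
    im,d=r.get_image(n); c=r.get_calibration(n); np.savez(''+n,im=im,d=d,W=world(n,d,c))
    cv2.imwrite(f'pics/{n}0.png',im[:,:,::-1]); print(n,c)
print(r.observe())
E
```

```text
pics
scene {'fx': 462.8854816602771, 'fy': 462.8854816602771, 'cx': 323.3807051549198, 'cy': 206.14491424499192, 'pose': array([[ 0.74948377, -0.47202442,  0.46418426,  0.0266431 ],
       [-0.66186301, -0.51885511,  0.54104226, -0.67378622],
       [-0.01454078, -0.71272878, -0.70128899,  0.94399052],
       [ 0.        ,  0.        ,  0.        ,  1.        ]])}
side {'fx': 477.5906731748773, 'fy': 477.5906731748773, 'cx': 312.9195575160465, 'cy': 203.95183711939495, 'pose': array([[-0.97967498, -0.07503751,  0.18602769,  0.36993156],
       [-0.20016863,  0.4258886 , -0.88235561,  0.99101905],
       [-0.0130173 , -0.90165862, -0.43225256,  0.56920619],
       [ 0.        ,  0.        ,  0.        ,  1.        ]])}
{'t': 0.1, 'qpos': array([ 1.22699246e+00,  4.23749144e-01,  1.63059168e+00,  1.25715705e-05,
        1.08860842e+00, -1.89740240e-02]), 'joint_vel': array([ 0.00057768, -0.00289152, -0.0019253 , -0.00064603,  0.00042787,
        0.00067323]), 'joint_torque': array([ 1.04774041e-03, -5.45609951e+01, -2.74324393e+01,  6.45945640e-02,
        1.88739836e-02, -3.47449122e-05]), 'eef_pos': array([0.19926542, 0.59188614, 0.23899756]), 'tool_rot': array([-5.07968828e-01, -3.09999376e+00,  2.09264826e-03]), 'force': array([ 0.5069287 , -0.79538052, -0.3948684 ]), 'ft_torque': array([0.04827338, 0.00133621, 0.00130434]), 'grasp_force': 0.0, 'finger_gap': 0.08797939916671096}
```

View pics/scene0.png

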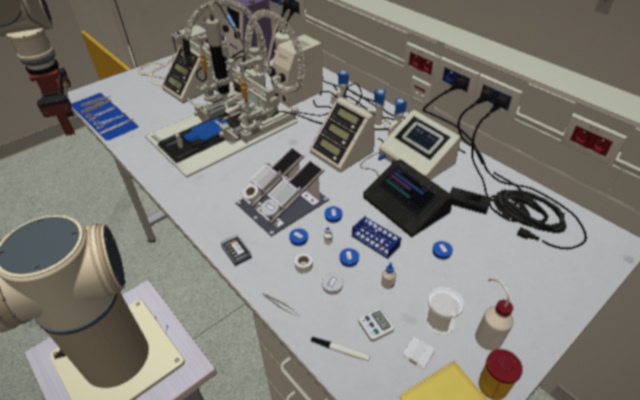

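View pics/side0.png

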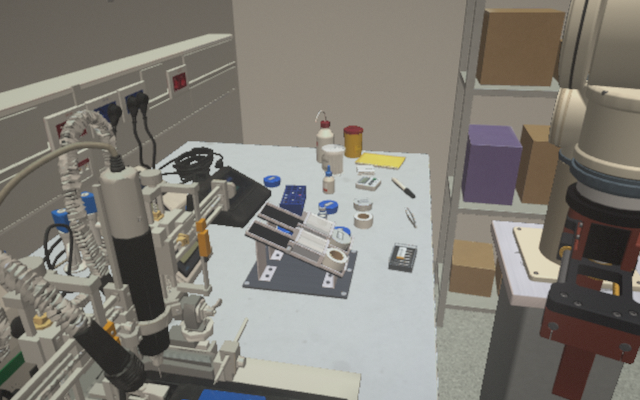

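Scene: the roll of tape is at (304,263) and the light-grey tin at (332,284). The blue tins at (299,237), (333,214), (349,257) and (442,249) are look-alikes. The vial is at (327,235), the dropper at (389,275) and the rack near (283,190). In the side view the rack is near (300,245). The grey tin fits the description because it is metal and not blue. Next I'll enlarge and measure.

```bash
python3 - <<'E'
from h import *
z=np.load('scene.npz');im,W=z['im'],z['W']
cv2.imwrite('pics/crop0.png',cv2.resize(im[145:295,225:415,::-1],None,fx=4,fy=4,interpolation=cv2.INTER_CUBIC))
for n,(u,v) in dict(tape=(304,263),tin=(332,284),b1=(299,237),b2=(333,214),b3=(349,257),vial=(327,235),drop=(389,275),oldA=(250,190),oldB=(268,207),rearA=(290,158),rearB=(310,170),cornerF=(283,232),cornerL=(238,200)).items():
    print(n,np.median(W[v-1:v+2,u-1:u+2].reshape(-1,3),0).round(3))
# blob fits by height band
def blob(c,zlo,zhi,rad=.04):
    m=(np.hypot(W[...,0]-c[0],W[...,1]-c[1])<rad)&(W[...,2]>zlo)&(W[...,2]<zhi)&(z['d']>0)
    p=W[m]; print(c,len(p),p.min(0).round(3),p.max(0).round(3),((p.min(0)+p.max(0))/2).round(4), np.percentile(p[:,2],[50,90]).round(4))
blob(W[263,304],.018,.035); blob(W[284,332],.014,.03); blob(W[235,327],.04,.07,.03); blob(W[275,389],.02,.1,.03)
E
```

```text
tape [ 0.476 -0.069 -0.001]
tin [ 0.477 -0.177  0.018]
b1 [ 0.513 -0.004  0.019]
b2 [0.639 0.    0.017]
b3 [ 0.565 -0.143  0.017]
vial [ 0.569 -0.055  0.02 ]
drop [ 0.58  -0.264  0.047]
oldA [0.502 0.2   0.059]
oldB [0.497 0.106 0.062]
rearA [0.645 0.192 0.1  ]
rearB [0.652 0.11  0.103]
cornerF [ 0.503  0.055 -0.002]
cornerL [ 0.482  0.245 -0.001]
[ 0.47761115 -0.06617185 -0.00435105] 171 [ 0.445 -0.099  0.018] [ 0.491 -0.053  0.027] [ 0.4679 -0.076   0.0225] [0.0223 0.0245]
[ 0.47670954 -0.17552332  0.01683525] 300 [ 0.454 -0.199  0.014] [ 0.506 -0.145  0.023] [ 0.4801 -0.1718  0.0184] [0.0177 0.02  ]
[ 0.56443906 -0.05921386  0.03366889] 36 [ 0.56  -0.066  0.04 ] [ 0.578 -0.045  0.056] [ 0.569  -0.0555  0.048 ] [0.0481 0.0529]
[ 0.58065925 -0.26395391  0.0475725 ] 215 [ 0.57  -0.275  0.02 ] [ 0.6   -0.243  0.082] [ 0.5854 -0.2591  0.0511] [0.0442 0.0651]
```

View pics/crop0.png

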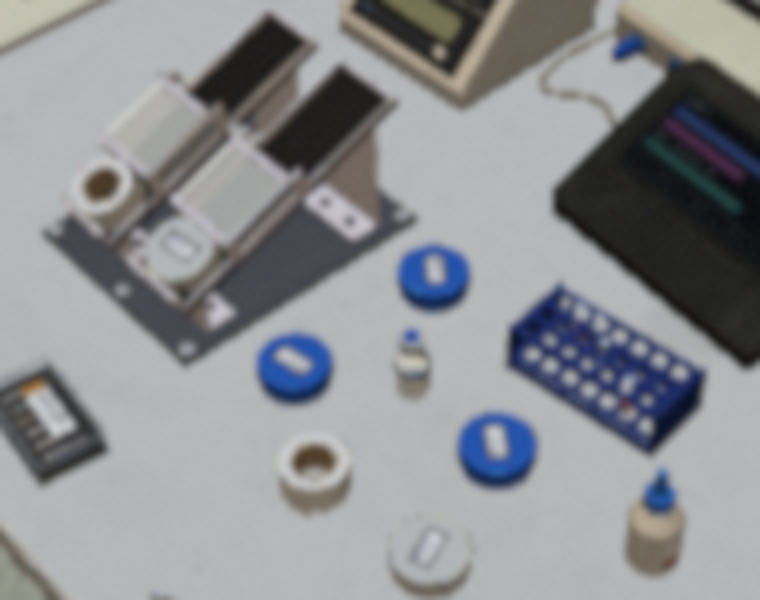

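The crop confirms it. The grey tin is at crop (430,553) and the white roll at (313,470), and the blue ones are decoys. Looking uphill, the tape lane is left (old roll at crop (103,187)) and the tin lane right (old tin at (180,248)). Now I'll measure the rack.

```bash
python3 - <<'E'
from h import *
for n in ['scene','side']:
    z=np.load(n+'.npz');im,W,d=z['im'].astype(int),z['W'],z['d']
    near=(d>0)&(W[...,0]>.42)&(W[...,0]<.75)&(W[...,1]>.0)&(W[...,1]<.3)
    dark=im.max(2)<60
    base=near&(W[...,2]<.012)&(W[...,2]>-.004)&(im.max(2)<100)
    p=W[base]; rect=cv2.minAreaRect(p[:,:2].astype(np.float32)); print(n,'base',len(p),np.median(p[:,2]).round(4),rect)
    fl=(near&dark&(W[...,2]>.06)).astype(np.uint8)
    k,l,s,c=cv2.connectedComponentsWithStats(fl)
    for i in range(1,k):
        if s[i,4]<60: continue
        q=W[l==i]; A=np.c_[q[:,:2],np.ones(len(q))]; co=np.linalg.lstsq(A,q[:,2],rcond=None)[0]
        good=abs(A@co-q[:,2])<.004; q=q[good];co=np.linalg.lstsq(A[good],q[:,2],rcond=None)[0]
        print(' floor',s[i],co.round(4),'slope',np.degrees(np.arctan(np.hypot(*co[:2]))).round(1),'yaw',np.degrees(np.arctan2(co[1],co[0])).round(1),q.min(0).round(3),q.max(0).round(3),cv2.minAreaRect(q[:,:2].astype(np.float32)))
o=r.observe(); print(R.from_rotvec(o['tool_rot']).as_matrix().round(3)); print(r.get_calibration('wrist'))
E
```

```text
scene base 955 0.0038 ((0.5710012912750244, 0.1201668456196785), (0.20832999050617218, 0.2352394163608551), 1.390965461730957)
 floor [274 150  26  23 253] [ 0.3915 -0.0251 -0.1487] slope 21.4 yaw -3.7 [0.597 0.173 0.078] [0.671 0.215 0.109] ((0.63348788022995, 0.19445200264453888), (0.04113462194800377, 0.07357227057218552), 87.43818664550781)
 floor [291 163  29  25 344] [ 0.4029 -0.0253 -0.1581] slope 22.0 yaw -3.6 [0.595 0.085 0.077] [0.671 0.133 0.11 ] ((0.6328389644622803, 0.10933208465576172), (0.07542926073074341, 0.048101525753736496), 1.023488998413086)
side base 997 0.0072 ((0.571437656879425, 0.15952229499816895), (0.2115253061056137, 0.1631169468164444), 0.008061293512582779)
 floor [262 205  32  20 226] [ 0.3983  0.0093 -0.1549] slope 21.7 yaw 1.3 [0.603 0.081 0.085] [0.668 0.119 0.113] ((0.6352112293243408, 0.09992428869009018), (0.03820110857486725, 0.06500334292650223), 89.40373229980469)
 floor [250 223  39  24 327] [ 0.4013  0.0234 -0.1601] slope 21.9 yaw 3.3 [0.596 0.165 0.083] [0.667 0.203 0.113] ((0.6315847635269165, 0.18367159366607666), (0.07154127210378647, 0.03767724707722664), 0.14604716002941132)
[[-0.948  0.319 -0.   ]
 [ 0.319  0.948 -0.001]
 [ 0.    -0.001 -1.   ]]
{'fx': 309.70691628693146, 'fy': 309.70691628693146, 'cx': 319.63417907286055, 'cy': 194.1221378737507, 'tool_from_camera': array([[-1.11323086e-04, -9.68240170e-01, -2.50021919e-01,
         6.68079202e-02],
       [ 9.99999989e-01, -8.21250557e-05, -1.27214075e-04,
         5.04048904e-04],
       [ 1.02640713e-04, -2.50021930e-01,  9.68240168e-01,
        -1.44489277e-01],
       [ 0.00000000e+00,  0.00000000e+00,  0.00000000e+00,
         1.00000000e+00]])}
```

Call:
{"op": "apply_moves", "data": {"increments": [{"dp": [-40,-42,-30],"spin": -0.1,"grip": 0},{"dp": [-80,-84,-60],"spin": -0.2,"grip": 0},{"dp": [-120,-126,-60],"spin": -0.325,"grip": 0},{"dp": [-411,-434,-60],"spin": -0.325,"grip": 0},{"dp": [-411,-434,-60],"spin": -0.325,"grip": 0},{"dp": [-411,-434,-60],"spin": -0.325,"grip": 0},{"dp": [-411,-434,-60],"spin": -0.325,"grip": 0},{"dp": [-411,-434,-60],"spin": -0.325,"grip": 0},{"dp": [-411,-434,-60],"spin": -0.325,"grip": 0},{"dp": [-411,-434,-60],"spin": -0.325,"grip": 0},{"dp": [-411,-434,-60],"spin": -0.325,"grip": 0},{"dp": [-411,-434,-60],"spin": -0.325,"grip": 0},{"dp": [-521,-291,-60],"spin": -0.325,"grip": 0},{"dp": [-521,-291,-60],"spin": -0.325,"grip": 0},{"dp": [-521,-291,-60],"spin": -0.325,"grip": 0},{"dp": [-521,-291,-60],"spin": -0.325,"grip": 0},{"dp": [-521,-291,-60],"spin": -0.325,"grip": 0},{"dp": [-521,-291,-60],"spin": -0.325,"grip": 0},{"dp": [-521,-291,-60],"spin": -0.325,"grip": 0}]}}

```text
t: 2.0
eef_pos: [0.5991, 0.1498, 0.2993]
tool_rot: [0.0, -3.14, 0.001]
force: [1.3, 0.5, 0.2]
finger_gap: 0.0881
grasp_force: 0.0
```

```bash
cat >> h.py <<'E'
def wrist(tag):
    o=r.observe(); im,d=r.get_image('wrist'); c=r.get_calibration('wrist')
    T=np.eye(4); T[:3,:3]=R.from_rotvec(o['tool_rot']).as_matrix(); T[:3,3]=o['eef_pos']; T=T@c['tool_from_camera']
    v,u=np.mgrid[0:400,0:640]; a=(u-c['cx'])/c['fx']; b=(v-c['cy'])/c['fy']; th=np.hypot(a,b)+1e-9
    t=np.tan(np.minimum(th,1.5))/th
    ray=np.stack([a*t,b*t,np.ones_like(a)],-1)
    W=(ray*d[...,None])@T[:3,:3].T+T[:3,3]
    np.savez(''+tag,im=im,d=d,W=W,ray=ray@T[:3,:3].T,o=T[:3,3]); cv2.imwrite(f'pics/{tag}.png',im[:,:,::-1])
    return im,d,W
E
python3 - <<'E'
from h import *
im,d,W=wrist('w1')
near=(d>0)&(W[...,0]>.42)&(W[...,0]<.72)&(W[...,1]>.0)&(W[...,1]<.3)
fl=(near&(im.max(2)<60)&(W[...,2]>.06)&(W[...,2]<.13)).astype(np.uint8)
k,l,s,c=cv2.connectedComponentsWithStats(fl)
for i in range(1,k):
    if s[i,4]<300: continue
    q=W[l==i]; A=np.c_[q[:,:2],np.ones(len(q))]; co=np.linalg.lstsq(A,q[:,2],rcond=None)[0]
    print(s[i],co.round(4),np.degrees(np.arctan2(co[1],co[0])).round(1),q.min(0).round(3),q.max(0).round(3),cv2.minAreaRect(q[:,:2].astype(np.float32)))
E
```

```text
[ 334  156   39   44 1352] [ 0.402   0.0025 -0.1595] 0.4 [0.58  0.167 0.072] [0.628 0.212 0.094] ((0.6040942072868347, 0.18956921994686127), (0.04564962163567543, 0.04859430342912674), 89.56793212890625)
[ 260  158   44   79 3012] [ 0.402   0.0027 -0.1594] 0.4 [0.582 0.078 0.074] [0.669 0.13  0.111] ((0.6257778406143188, 0.10429466515779495), (0.05175856873393059, 0.0874871015548706), 89.80904388427734)
```

View pics/w1.png

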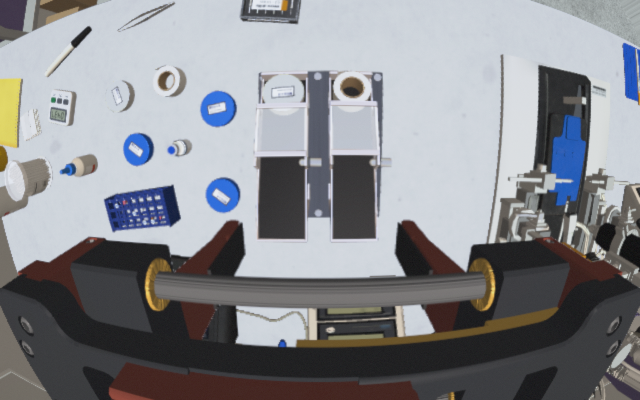

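The wrist view shows both lanes from above. The tin lane's dark loading floor spans (260-304, 158-237) and the tape lane's (334-378, 156-237), with plunger bodies on the right at (312,162) and (384,162). Yaw is about 0.3°. I'll refine the lane edges, the tin and the tape from this same picture.

```bash
python3 - <<'E'
from h import *
z=np.load('w1.npz');g=z['im'].mean(2);ray,o=z['ray'],z['o'];W=z['W'];im=z['im'].astype(int)
n=np.array([-.402,-.0026,1]);n0=-.1595
def hit(u,v,h,n=n,c=n0):
    i=int(u);f=u-i; rr=ray[v,i]*(1-f)+ray[v,i+1]*f
    s=(c+h*np.linalg.norm(n)-n@o)/(n@rr); return o+s*rr
def edge(v,u0,u1):
    p=g[v,u0:u1+1];th=(p.min()+p.max())/2;k=np.where((p[:-1]-th)*(p[1:]-th)<=0)[0][0]
    return u0+k+(th-p[k])/(p[k+1]-p[k])
for nm,a,b,hl,hr in [('tin',(253,268),(298,308),0,.007),('tape',(326,340),(372,382),.007,0)]:
    L=[];Rr=[]
    for v in range(175,232,4):
        L.append(hit(edge(v,a[1]-3,a[0]) if 0 else edge(v,*a),v,hl)); Rr.append(hit(edge(v,*b),v,hr))
    L=np.array(L);Rr=np.array(Rr); m=(L+Rr)/2
    print(nm,'L',L[:,1].mean().round(4),'R',Rr[:,1].mean().round(4),'mid',m[:,1].mean().round(4),'mid fit',np.polyfit(m[:,0]-.63,m[:,1],1).round(4),'std',L[:,1].std().round(4))
def bl(c,lo,hi):
    m=(np.hypot(W[...,0]-c[0],W[...,1]-c[1])<.045)&(W[...,2]>lo)&(W[...,2]<hi)&(z['d']>0)
    p=W[m][:,:2].astype(np.float32); print(cv2.minEnclosingCircle(p),((p.min(0)+p.max(0))/2).round(4),len(p))
bl((.468,-.076),.014,.035);bl((.48,-.172),.012,.03)
for v in range(228,246): print(v,g[v,280:284].mean().round(),hit(282,v,0)[0].round(4),end=' | ')
E
```

```text
tin L 0.0767 R 0.1323 mid 0.1045 mid fit [0.0046 0.1045] std 0.0002
tape L 0.1616 R 0.2148 mid 0.1882 mid fit [0.0398 0.1881] std 0.002
((0.4672964811325073, -0.07439451664686203), 0.026127489283680916) [ 0.4696 -0.0737] 589
((0.481215238571167, -0.17064368724822998), 0.026796922087669373) [ 0.4814 -0.1701] 672
228 58.0 0.6602 | 229 57.0 0.6613 | 230 58.0 0.6624 | 231 58.0 0.6635 | 232 59.0 0.6646 | 233 59.0 0.6656 | 234 59.0 0.6667 | 235 59.0 0.6678 | 236 58.0 0.6689 | 237 60.0 0.67 | 238 91.0 0.6711 | 239 190.0 0.6722 | 240 217.0 0.6733 | 241 210.0 0.6743 | 242 203.0 0.6754 | 243 214.0 0.6765 | 244 215.0 0.6776 | 245 214.0 0.6787 |
```

Call:
{"op": "apply_moves", "data": {"force": 15, "increments": [{"dp": [119,-321,150],"grip": 0},{"dp": [119,-321,150],"grip": 0},{"dp": [119,-321,150],"grip": 0},{"dp": [119,-321,150],"grip": 0},{"dp": [119,-321,150],"grip": 0},{"dp": [119,-321,150],"grip": 0},{"dp": [119,-321,150],"grip": 0},{"dp": [119,-321,150],"grip": 0},{"dp": [119,-321,150],"grip": 0},{"dp": [119,-321,200],"grip": 0},{"dp": [119,-321,250],"grip": 0},{"dp": [119,-321,278],"grip": 0},{"dp": [119,-321,278],"grip": 0},{"dp": [119,-321,278],"grip": 255},{"dp": [119,-321,278],"grip": 255},{"dp": [119,-321,278],"grip": 255},{"dp": [119,-321,278],"grip": 255},{"dp": [119,-321,278],"grip": 255}]}}

```text
$.increments[0]: bad value
```

Call:
{"op": "apply_moves", "data": {"force": 15, "increments": [{"dp": [119,-321,150],"spin": 0,"grip": 0},{"dp": [119,-321,150],"spin": 0,"grip": 0},{"dp": [119,-321,150],"spin": 0,"grip": 0},{"dp": [119,-321,150],"spin": 0,"grip": 0},{"dp": [119,-321,150],"spin": 0,"grip": 0},{"dp": [119,-321,150],"spin": 0,"grip": 0},{"dp": [119,-321,150],"spin": 0,"grip": 0},{"dp": [119,-321,150],"spin": 0,"grip": 0},{"dp": [119,-321,150],"spin": 0,"grip": 0},{"dp": [119,-321,200],"spin": 0,"grip": 0},{"dp": [119,-321,250],"spin": 0,"grip": 0},{"dp": [119,-321,278],"spin": 0,"grip": 0},{"dp": [119,-321,278],"spin": 0,"grip": 0},{"dp": [119,-321,278],"spin": 0,"grip": 255},{"dp": [119,-321,278],"spin": 0,"grip": 255},{"dp": [119,-321,278],"spin": 0,"grip": 255},{"dp": [119,-321,278],"spin": 0,"grip": 255},{"dp": [119,-321,278],"spin": 0,"grip": 255}]}}

```text
t: 3.85
eef_pos: [0.4817, -0.1708, 0.0223]
tool_rot: [-0.0, 3.141, -0.001]
force: [0.5, 0.7, 1.2]
finger_gap: 0.0511
grasp_force: 6.2
```

Call:
{"op": "apply_moves", "data": {"force": 15, "increments": [{"dp": [0,0,-40],"spin": 0,"grip": 255},{"dp": [0,0,-90],"spin": 0,"grip": 255},{"dp": [0,0,-140],"spin": 0,"grip": 255},{"dp": [0,0,-178],"spin": 0,"grip": 255},{"dp": [-149,275,-178],"spin": 0,"grip": 255},{"dp": [-149,275,-178],"spin": 0,"grip": 255},{"dp": [-149,275,-178],"spin": 0,"grip": 255},{"dp": [-149,275,-178],"spin": 0,"grip": 255},{"dp": [-149,275,-178],"spin": 0,"grip": 255},{"dp": [-149,275,-178],"spin": 0,"grip": 255},{"dp": [-149,275,-178],"spin": 0,"grip": 255},{"dp": [-149,275,-178],"spin": 0,"grip": 255},{"dp": [-149,275,-138],"spin": 0,"grip": 255},{"dp": [-149,275,-138],"spin": 0,"grip": 255},{"dp": [-149,275,-138],"spin": 0,"grip": 255}]}}

```text
t: 5.35
eef_pos: [0.629, 0.1027, 0.1593]
tool_rot: [-0.002, -3.139, 0.001]
force: [1.2, 0.2, 0.1]
finger_gap: 0.0513
grasp_force: 15.0
```

```bash
python3 - <<'E'
from h import *
im,d,W=wrist('w2')
cv2.imwrite('pics/w2c.png',cv2.resize(im[40:340,170:470,::-1],None,fx=1.9,fy=1.9))
o=r.observe();print(o['eef_pos'],o['finger_gap'],o['grasp_force'],o['force'])
z=np.load('w2.npz')
m=(abs(W[...,0]-.63)<.05)&(abs(W[...,1]-.1045)<.03)&(W[...,2]>.135)&(W[...,2]<.165)&(d>0)&(im.min(2)>110)
p=W[m]; print(len(p),p.min(0).round(4),p.max(0).round(4),np.median(p[:,2]))
E
```

```text
[0.63008217 0.10298739 0.16047613] 0.05059491388452418 14.999946355819702 [ 0.34891664 -0.92461042 -0.68866537]
6629 [0.6025 0.0747 0.1375] [0.6476 0.1285 0.1649] 0.15605841021816091
```

View pics/w2c.png

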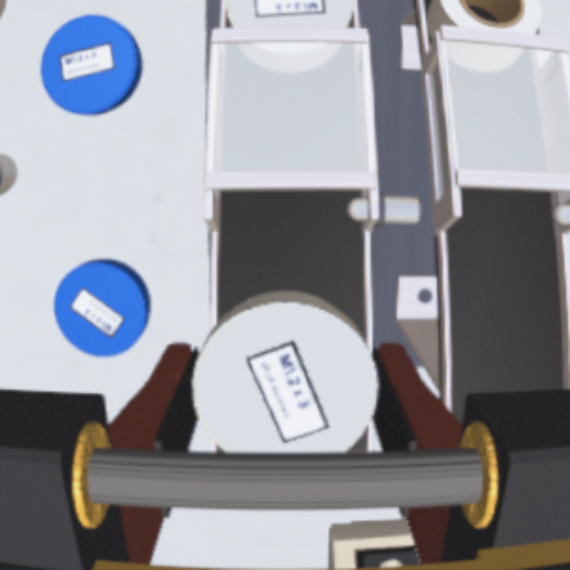

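The tin is held level, centred at about crop (285,380), a little left of the lane centre line. I'll check the lane's y again from this closer picture.

```bash
python3 - <<'E'
from h import *
z=np.load('w2.npz');g=z['im'].mean(2);ray,o=z['ray'],z['o']
n=np.array([-.402,-.0026,1]);c=-.1595
def hit(u,v,h):
    i=int(u);f=u-i; rr=ray[v,i]*(1-f)+ray[v,i+1]*f
    s=(c+h*np.linalg.norm(n)-n@o)/(n@rr); return o+s*rr
def edge(v,u0,u1):
    p=g[v,u0:u1+1];th=(p.min()+p.max())/2;k=np.where((p[:-1]-th)*(p[1:]-th)<=0)[0][0]
    return u0+k+(th-p[k])/(p[k+1]-p[k])
for v in (162,168,174,180,186):
    a,b=edge(v,278,295),edge(v,355,369); A=hit(a,v,0);B=hit(b,v,0);B7=hit(b,v,.007); print(v,a.round(1),b.round(1),A.round(4),B[1].round(4),B7[1].round(4))
E
```

```text
162 284.5 361.2 [0.5955 0.077  0.0801] 0.1332 0.1323
168 284.3 361.4 [0.5997 0.0769 0.0818] 0.1332 0.1323
174 284.0 361.4 [0.6038 0.0768 0.0834] 0.1331 0.1322
180 283.9 361.4 [0.6079 0.0768 0.0851] 0.133 0.1321
186 283.8 361.5 [0.612  0.0768 0.0867] 0.133 0.132
```

Call:
{"op": "apply_moves", "data": {"force": 15, "increments": [{"dp": [0,2,15],"spin": 0,"grip": 255},{"dp": [0,2,25],"spin": 0,"grip": 255},{"dp": [0,2,30],"spin": 0,"grip": 255},{"dp": [0,2,30],"spin": 0,"grip": 255},{"dp": [0,2,30],"spin": 0,"grip": 255}]}}

```text
t: 5.9
eef_pos: [0.6304, 0.1063, 0.1296]
tool_rot: [0.0, -3.141, 0.0]
force: [-0.3, 0.7, -1.1]
finger_gap: 0.0511
grasp_force: 15.0
```

Call:
{"op": "apply_moves", "data": {"increments": [{"dp": [0,0,1],"spin": 0,"grip": 85},{"dp": [0,0,1],"spin": 0,"grip": 60},{"dp": [0,0,1],"spin": 0,"grip": 60},{"dp": [0,0,1],"spin": 0,"grip": 60},{"dp": [0,0,-40],"spin": 0,"grip": 60},{"dp": [0,0,-50],"spin": 0,"grip": 60},{"dp": [0,0,-50],"spin": 0,"grip": 60}]}}

```text
t: 6.6
eef_pos: [0.6318, 0.1065, 0.1818]
tool_rot: [-0.0, 3.137, 0.001]
force: [-0.4, 0.9, 0.0]
finger_gap: 0.0673
grasp_force: 0.0
```

```bash
python3 - <<'E'
from h import *
im,d,W=wrist('w3')
cv2.imwrite('pics/w3c.png',cv2.resize(im[40:340,170:470,::-1],None,fx=1.9,fy=1.9))
m=(W[...,0]>.55)&(W[...,0]<.68)&(abs(W[...,1]-.105)<.025)&(d>0)&(im.min(2)>110)&(W[...,2]-.402*W[...,0]+.1592>.012)&(W[...,2]<.15)
p=W[m]; print(len(p),p.min(0).round(4),p.max(0).round(4))
print(r.observe()['eef_pos'],r.observe()['finger_gap'])
E
```

```text
5839 [0.55   0.08   0.0887] [0.6207 0.13   0.1109]
[0.63072769 0.10632971 0.18026611] 0.06727338548353688
```

View pics/w3c.png

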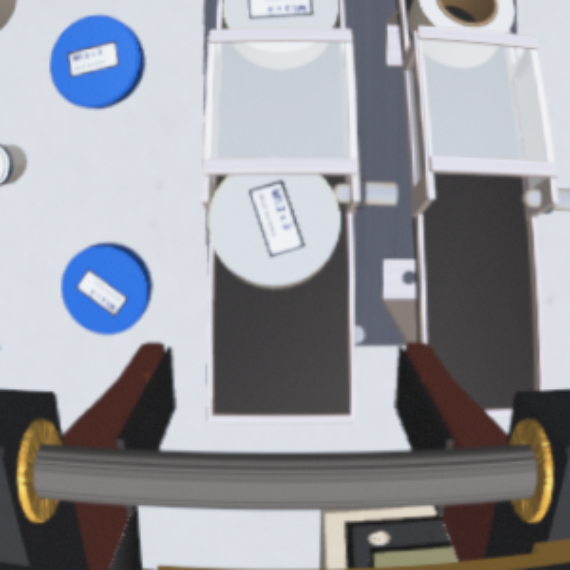

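The tin lies flat at the plunger, crop (275,230). Next I close the fingers and go down behind it.

Call:
{"op": "apply_moves", "data": {"increments": [{"dp": [-11,-1.5,0],"spin": 0,"grip": 255},{"dp": [-11,-1.5,0],"spin": 0,"grip": 255},{"dp": [-11,-1.5,0],"spin": 0,"grip": 255},{"dp": [-11,-1.5,0],"spin": 0,"grip": 255},{"dp": [-11,-1.5,25],"spin": 0,"grip": 255},{"dp": [-11,-1.5,45],"spin": 0,"grip": 255},{"dp": [-11,-1.5,53],"spin": 0,"grip": 255},{"dp": [-11,-1.5,57],"spin": 0,"grip": 255},{"dp": [-11,-1.5,57],"spin": 0,"grip": 255}]}}

```text
t: 7.55
eef_pos: [0.6413, 0.1048, 0.1225]
tool_rot: [0.0, -3.141, 0.0]
force: [-1.4, 0.8, -0.3]
finger_gap: 0.0011
grasp_force: 0.0
```

Call:
{"op": "apply_moves", "data": {"increments": [{"dp": [4,0,1],"spin": 0,"grip": 255},{"dp": [8,0,2.5],"spin": 0,"grip": 255},{"dp": [12,0,4],"spin": 0,"grip": 255},{"dp": [15,0,5.5],"spin": 0,"grip": 255},{"dp": [18,0,6.5],"spin": 0,"grip": 255},{"dp": [21,0,8],"spin": 0,"grip": 255},{"dp": [24,0,9],"spin": 0,"grip": 255},{"dp": [27,0,10],"spin": 0,"grip": 255},{"dp": [30,0,11.5],"spin": 0,"grip": 255},{"dp": [33,0,12.5],"spin": 0,"grip": 255},{"dp": [35,0,13.5],"spin": 0,"grip": 255},{"dp": [35,0,13.5],"spin": 0,"grip": 255}]}}

```text
t: 8.75
eef_pos: [0.6057, 0.1047, 0.1088]
tool_rot: [0.0, -3.14, 0.0]
force: [-0.4, -0.0, 1.2]
finger_gap: 0.0006
grasp_force: 0.0
```

```bash
python3 - <<'E'
from h import *
im,d,W=wrist('w4'); s,_=r.get_image('scene')
a=cv2.resize(im[40:340,170:470,::-1],(500,500)); b=cv2.resize(s[150:225,230:330,::-1],(300,225)); 
b=cv2.copyMakeBorder(b,0,275,0,0,cv2.BORDER_CONSTANT); cv2.imwrite('pics/c4.png',np.hstack([a,b]))
E
```

```text
(no output)
```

View pics/c4.png

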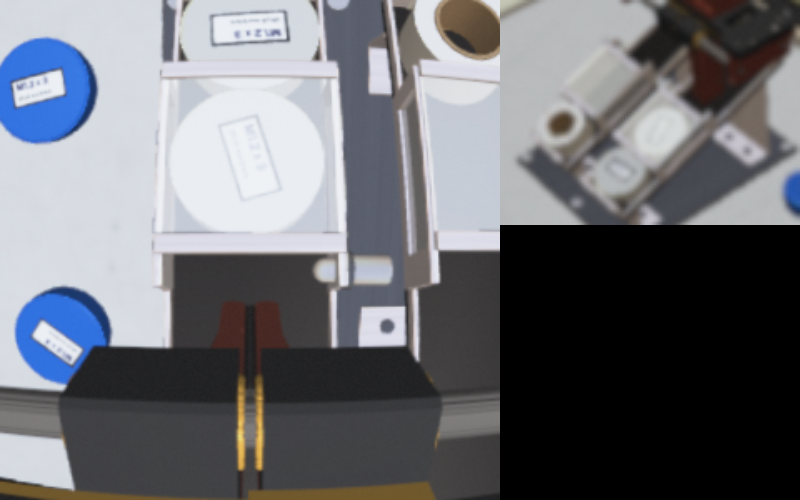

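The tin has gone home under the hood, (250,160), and its plunger is out at (325,270). Now the tape.

Call:
{"op": "apply_moves", "data": {"force": 10, "increments": [{"dp": [-4,0,-30],"spin": 0,"grip": 255},{"dp": [-4,0,-75],"spin": 0,"grip": 255},{"dp": [-4,0,-111],"spin": 0,"grip": 45},{"dp": [137,-179,-111],"spin": 0,"grip": 45},{"dp": [137,-179,-111],"spin": 0,"grip": 45},{"dp": [137,-179,-111],"spin": 0,"grip": 45},{"dp": [137,-179,-111],"spin": 0,"grip": 45},{"dp": [137,-179,-111],"spin": 0,"grip": 45},{"dp": [137,-179,-65],"spin": 0,"grip": 45},{"dp": [137,-179,-20],"spin": 0,"grip": 45},{"dp": [137,-179,25],"spin": 0,"grip": 45},{"dp": [137,-179,65],"spin": 0,"grip": 45},{"dp": [137,-179,86],"spin": 0,"grip": 45},{"dp": [137,-179,86],"spin": 0,"grip": 45},{"dp": [137,-179,86],"spin": 0,"grip": 255},{"dp": [137,-179,86],"spin": 0,"grip": 255},{"dp": [137,-179,86],"spin": 0,"grip": 255},{"dp": [137,-179,86],"spin": 0,"grip": 255}]}}

```text
t: 10.65
eef_pos: [0.4702, -0.0744, 0.0244]
tool_rot: [-0.0, 3.139, -0.001]
force: [-0.2, 0.0, 5.8]
finger_gap: 0.0454
grasp_force: 10.0
```

Call:
{"op": "apply_moves", "data": {"force": 10, "increments": [{"dp": [0,0,-40],"spin": 0,"grip": 255},{"dp": [0,0,-90],"spin": 0,"grip": 255},{"dp": [0,0,-140],"spin": 0,"grip": 255},{"dp": [0,0,-176],"spin": 0,"grip": 255},{"dp": [-160,262.5,-176],"spin": 0,"grip": 255},{"dp": [-160,262.5,-176],"spin": 0,"grip": 255},{"dp": [-160,262.5,-176],"spin": 0,"grip": 255},{"dp": [-160,262.5,-176],"spin": 0,"grip": 255},{"dp": [-160,262.5,-176],"spin": 0,"grip": 255},{"dp": [-160,262.5,-176],"spin": 0,"grip": 255},{"dp": [-160,262.5,-176],"spin": 0,"grip": 255},{"dp": [-160,262.5,-176],"spin": 0,"grip": 255},{"dp": [-160,262.5,-136],"spin": 0,"grip": 255},{"dp": [-160,262.5,-136],"spin": 0,"grip": 255},{"dp": [-160,262.5,-136],"spin": 0,"grip": 255}]}}

```text
t: 12.15
eef_pos: [0.628, 0.1867, 0.1591]
tool_rot: [-0.002, -3.139, 0.001]
force: [0.4, 0.4, 0.5]
finger_gap: 0.0453
grasp_force: 10.0
```

```bash
python3 - <<'E'
from h import *
ob=[r.observe()['eef_pos']]
im,d,W=wrist('w5'); ob.append(r.observe()['eef_pos']); print(np.round(ob,4),r.observe()['finger_gap'],r.observe()['grasp_force'])
cv2.imwrite('pics/w5c.png',cv2.resize(im[40:340,170:470,::-1],None,fx=1.9,fy=1.9))
z=np.load('w5.npz');g=z['im'].mean(2);ray,o=z['ray'],z['o']
n=np.array([-.402,-.0026,1]);c=-.1595
def hit(u,v,h):
    i=int(u);f=u-i; rr=ray[v,i]*(1-f)+ray[v,i+1]*f
    s=(c+h*np.linalg.norm(n)-n@o)/(n@rr); return o+s*rr
for v in (168,174,180):
    p=g[v]; dk=np.where(p[270:370]<85)[0]+270; a,b=dk.min(),dk.max(); print(v,a,b,hit(a-.5,v,0).round(4),hit(a-.5,v,.007)[1].round(4),hit(b+.5,v,0)[1].round(4),hit(b+.5,v,.007)[1].round(4))
m=(abs(W[...,0]-.63)<.05)&(abs(W[...,1]-.188)<.026)&(W[...,2]>.14)&(W[...,2]<.172)&(d>0)&(im.min(2)>100)
p=W[m]; print(len(p),p.min(0).round(4),p.max(0).round(4))
E
```

```text
[[0.628  0.1867 0.1591]
 [0.6291 0.1871 0.1602]] 0.04488808728083822 10.000086079817265
168 289 356 [0.5988 0.164  0.0816] 0.1647 0.2136 0.2127
174 289 356 [0.6029 0.1641 0.0833] 0.1648 0.2135 0.2126
180 289 356 [0.607  0.1641 0.0849] 0.1649 0.2134 0.2125
4278 [0.6032 0.1637 0.14  ] [0.6453 0.2096 0.1651]
```

View pics/w5c.png

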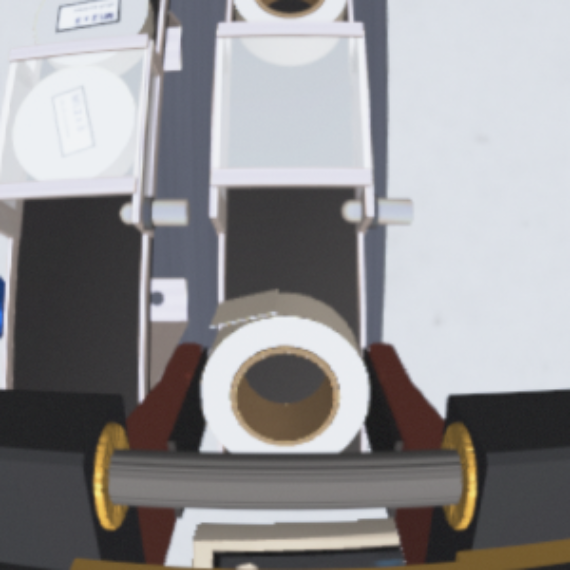

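The roll is held level at crop (285,388), and the lane centre is about 1 mm to the right. I'll lower and release.

Call:
{"op": "apply_moves", "data": {"increments": [{"dp": [0,1,15],"spin": 0,"grip": 255},{"dp": [0,1,25],"spin": 0,"grip": 255},{"dp": [0,1,30],"spin": 0,"grip": 255},{"dp": [0,1,30],"spin": 0,"grip": 255},{"dp": [0,1,30],"spin": 0,"grip": 255}]}}

```text
t: 12.7
eef_pos: [0.6293, 0.1893, 0.129]
tool_rot: [0.001, -3.141, 0.0]
force: [0.0, -0.4, -0.4]
finger_gap: 0.0452
grasp_force: 10.0
```

Call:
{"op": "apply_moves", "data": {"increments": [{"dp": [0,-0.5,0],"spin": 0,"grip": 100},{"dp": [0,-0.5,0],"spin": 0,"grip": 75},{"dp": [0,-0.5,0],"spin": 0,"grip": 75},{"dp": [0,-0.5,0],"spin": 0,"grip": 75},{"dp": [0,-0.5,-40],"spin": 0,"grip": 75},{"dp": [0,-0.5,-50],"spin": 0,"grip": 75},{"dp": [0,-0.5,-50],"spin": 0,"grip": 75}]}}

```text
t: 13.4
eef_pos: [0.6307, 0.1892, 0.1814]
tool_rot: [-0.0, 3.137, 0.002]
force: [0.3, 0.3, -0.4]
finger_gap: 0.0618
grasp_force: 0.0
```

```bash
python3 - <<'E'
from h import *
im,d,W=wrist('w6')
cv2.imwrite('pics/w6c.png',cv2.resize(im[40:340,170:470,::-1],None,fx=1.9,fy=1.9))
m=(W[...,0]>.6)&(W[...,0]<.68)&(abs(W[...,1]-.188)<.022)&(d>0)&(im.min(2)>100)&(W[...,2]-.402*W[...,0]+.159>.015)&(W[...,2]<.15)
p=W[m]; print(len(p),p.min(0).round(4),p.max(0).round(4)); print(r.observe()['eef_pos'])
E
```

```text
764 [0.6001 0.1661 0.1006] [0.6148 0.2076 0.1142]
[0.6297118  0.18891545 0.17980732]
```

View pics/w6c.png

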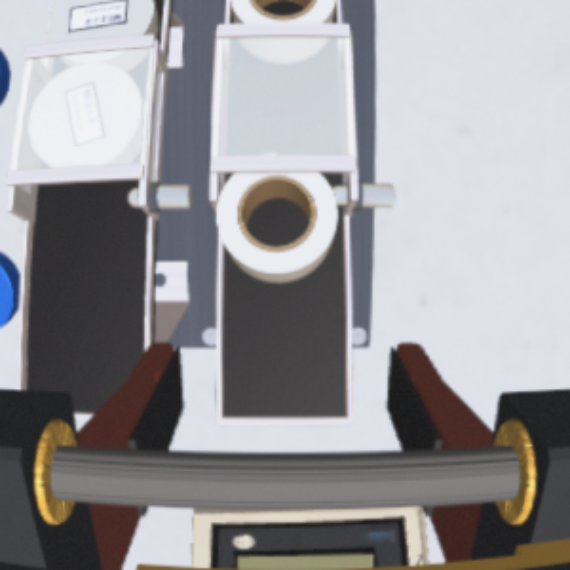

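The roll lies flat at its plunger, crop (277,225). I'll close the fingers, lower and push.

Call:
{"op": "apply_moves", "data": {"increments": [{"dp": [-11,-0.5,0],"spin": 0,"grip": 255},{"dp": [-11,-0.5,0],"spin": 0,"grip": 255},{"dp": [-11,-0.5,0],"spin": 0,"grip": 255},{"dp": [-11,-0.5,0],"spin": 0,"grip": 255},{"dp": [-11,-0.5,25],"spin": 0,"grip": 255},{"dp": [-11,-0.5,45],"spin": 0,"grip": 255},{"dp": [-11,-0.5,53],"spin": 0,"grip": 255},{"dp": [-11,-0.5,56.5],"spin": 0,"grip": 255},{"dp": [-11,-0.5,56.5],"spin": 0,"grip": 255}]}}

```text
t: 14.35
eef_pos: [0.6403, 0.1883, 0.1226]
tool_rot: [0.0, -3.141, 0.0]
force: [0.3, -0.4, 0.1]
finger_gap: 0.0007
grasp_force: 0.0
```

Call:
{"op": "apply_moves", "data": {"increments": [{"dp": [4,0,1],"spin": 0,"grip": 255},{"dp": [8,0,2.5],"spin": 0,"grip": 255},{"dp": [12,0,4],"spin": 0,"grip": 255},{"dp": [15,0,5.5],"spin": 0,"grip": 255},{"dp": [18,0,6.5],"spin": 0,"grip": 255},{"dp": [21,0,8],"spin": 0,"grip": 255},{"dp": [24,0,9],"spin": 0,"grip": 255},{"dp": [27,0,10],"spin": 0,"grip": 255},{"dp": [30,0,11.5],"spin": 0,"grip": 255},{"dp": [33,0,12.5],"spin": 0,"grip": 255},{"dp": [36,0,13.5],"spin": 0,"grip": 255},{"dp": [38,0,14.5],"spin": 0,"grip": 255},{"dp": [38,0,14.5],"spin": 0,"grip": 255}]}}

```text
t: 15.65
eef_pos: [0.6019, 0.1882, 0.108]
tool_rot: [0.001, -3.141, 0.0]
force: [-0.3, -0.3, 0.5]
finger_gap: 0.0003
grasp_force: 0.0
```

Call:
{"op": "apply_moves", "data": {"increments": [{"dp": [-6,0,-30],"spin": 0,"grip": 255},{"dp": [-6,0,-75],"spin": 0,"grip": 255},{"dp": [40,0,-120],"spin": 0,"grip": 255},{"dp": [40,-41,-150],"spin": 0,"grip": 255},{"dp": [40,-41,-150],"spin": 0,"grip": 255},{"dp": [40,-41,-150],"spin": 0,"grip": 255}]}}

```text
t: 16.25
eef_pos: [0.5631, 0.1468, 0.2596]
tool_rot: [0.002, 3.138, 0.001]
force: [0.9, 0.9, -0.3]
finger_gap: 0.0004
grasp_force: 0.0
```

```bash
python3 - <<'E'
from h import *
im,d,W=wrist('w7')
cv2.imwrite('pics/w7c.png',cv2.resize(im[60:260,200:440,::-1],None,fx=3,fy=3,interpolation=cv2.INTER_CUBIC))
E
```

```text
(no output)
```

View pics/w7c.png

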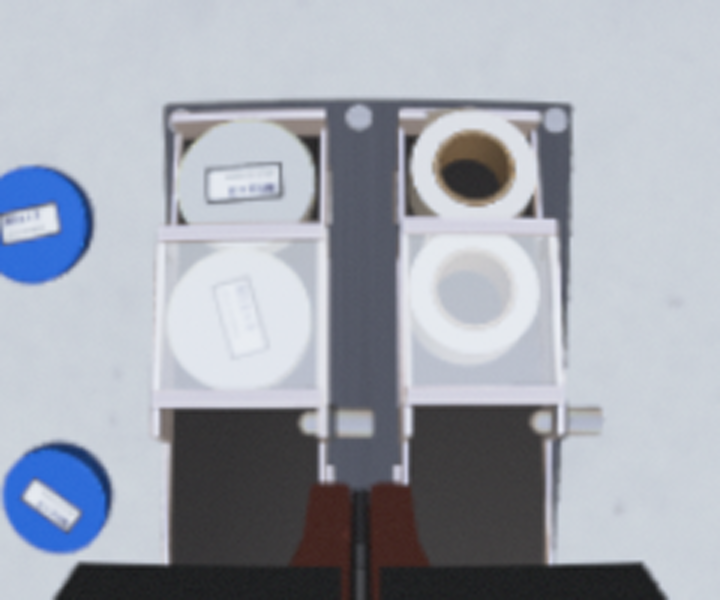

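Both new items lie flat right behind the old ones: tin at (240,318), roll at (475,300). Both plungers are out, at (310,423) and (540,423), and the robot is clear.

```bash
python3 -c "
from cell import r
print(r.finish_job())"
```

```text
the job is handed in; nothing more can be done
None
```

The job is handed in: the last wrist picture shows the new tin and the new roll flat behind the older ones with both plungers sprung out, at about 16 s of the 70 s allowed; no verdict was returned.

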